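Load a jar into a chamber with a push-to-release hatch

TASK

Press the orange latch paddle on the front of the small white sample chamber and let its sprung blue hatch pop fully open by itself, with the arm kept clear of it. Stand the jar with the red cap upright inside the chamber, set down and not dropped, then push the hatch down until the latch catches and holds it shut. Leave the white-capped and yellow-capped jars standing where they are.

Things in the scene. Friction and masses are not known exactly. Their poses are not given: they have to be found in the camera images.
- chamber: White sample chamber, fixed to the bench, open-topped under its hatch. Case 116 mm (its x) by 150 mm (its y), rim 193 mm high, on a solid grey plinth that is its lower part; walls 8 mm front and back, 10 mm at the sides: inside 100 by 130 mm. Origin: centre of its underside, on the bench. Its -x points out of the front (latch side), z up; it may stand turned about z.
- chamber_floor (a point): Centre of the chamber's flat inside floor, 125 mm above the bench; axes as the chamber's.
- hatch_hinge (a point): Middle of the hatch's hinge line, along the chamber's y at its back: 56 mm behind the chamber's centre, 196 mm above the bench. Fixed.
- hatch_edge (a point): Middle of the front edge of the hatch, on its top (outer) face; moves with it. The hatch is a flat blue frame with clear window (solid all over), 8 mm thick, 150 mm wide; shut, it reaches 112 mm in front (-x) of the hinge line, top face 7 mm above that line and 203 mm above the bench. A steel striker bar for the latch stands out 9 mm from the middle of the front edge.
- hatch (a joint): Hatch angle, rad: 0 shut; latched it rests at 0.01 to 0.02; 1.66 fully open, 5 degrees past upright. A spring swings it open in about a second when released and holds it open. Shutting takes 1 to 3 N near the front edge, and up to about 8 N over the last 15 mm, to push past the latch hook; pressed to 0 it is caught and stays shut.
- latch_pad (a point): Middle of the top face of the orange latch paddle, 56 mm (x) by 42 mm: 170 mm above the bench, 118 mm in front of the chamber's centre, 60 mm in front of the hatch. One piece with a rocker whose steel hook, 26 mm wide, holds the striker bar 58 to 82 mm in front of the chamber's centre and rises to 223 mm above the bench. Pressing the paddle down tips the hook off the bar.
- latch (a joint): Rocker angle in rad: 0 at rest (hook engaged), 0.2 paddle fully down. The hatch lets go at about 0.1 to 0.12, some 4 to 5 mm down at the paddle's middle and 3 to 5 N; fully down is 8 mm and 5 to 8 N. It springs back when let go.
- jar_red: Loose sample jar with a red screw cap (fixed to it): 57 mm high, body 45 mm and cap 49 mm across (cap: the top 15 mm), about 50 g. Origin: centre of its underside; z along the jar, up.
- jar_white: Loose sample jar with a white cap: 52 mm high, 42 mm across. Origin: centre of its underside. Not to be disturbed.
- jar_yellow: Loose sample jar with a yellow cap: 59 mm high, 53 mm across. Origin: centre of its underside. Not to be disturbed.
Things that resemble listed ones, but are neither listed nor needed, are in the scene too. Several things have the shape of the jar_red; the one meant has the colours described above.

How it is judged (in metres and radians):
On the way, in this order (a step that is already met when the one before it is completed fails the run):
1. the hatch has popped fully open with the robot not touching it (value of joint hatch above 1.5 rad and contact force between hatch and the arm below 0.3 N and contact force between hatch and the fingers below 0.3 N), for 0.2 s.
2. the red-capped jar stands upright on the chamber floor, let go, with the hatch still open (x of jar_red in the frame of chamber between -0.045 and 0.045 m and y of jar_red in the frame of chamber between -0.06 and 0.06 m and z of jar_red in the frame of chamber between 0.119 and 0.131 m and angle between jar_red's own z axis and vertical below 0.15 rad and value of joint hatch above 1 rad and contact force between jar_red and the fingers below 0.1 N and linear speed of jar_red below 0.03 m/s), for 0.2 s.
At the end, for the whole second after the job is handed in: The red-capped jar stands inside the chamber on its floor, upright within 0.15 rad and at rest; the hatch is shut (under 0.04 rad) and held by the latch, whose rocker is back at rest (under 0.05 rad) (x of jar_red in the frame of chamber between -0.045 and 0.045 m and y of jar_red in the frame of chamber between -0.06 and 0.06 m and z of jar_red in the frame of chamber between 0.119 and 0.131 m and angle between jar_red's own z axis and vertical below 0.15 rad and value of joint hatch below 0.04 rad and value of joint latch below 0.05 rad and linear speed of jar_red below 0.02 m/s); the robot touches nothing.
It fails at once if the robot touches the hatch while it swings open (more than 0.5 N between 0.15 and 1.4 rad) (value of joint hatch between 0.15 and 1.4 rad and velocity of joint hatch above 0.25 rad/s and (contact force between hatch and the arm above 0.5 N or contact force between hatch and the fingers above 0.5 N)).
It fails at once if the red-capped jar is dropped into the chamber (faster than 0.7 m/s over it, below 0.235 m) (horizontal distance between jar_red and chamber below 0.07 m and height (world z) of jar_red below 0.235 m and linear speed of jar_red above 0.7 m/s).
It fails at once if the white-capped or yellow-capped jar is moved more than 30 mm or tipped over (distance of any of jar_white, jar_yellow from where it was at the start of the episode above 0.03 m or angle between any of jar_white, jar_yellow's own z axis and vertical above 0.5 rad).
It also fails if it takes over 72 s, if anything falls off the work surface, if the arm or the gripper's body presses on something with over 40 N, if the wrist force passes 120 N, or if a joint passes its speed limit or range.

ROBOT

A 6-joint arm with a two-finger parallel gripper is mounted at the origin on a cart in front of the work surface, level with it; the furniture and walls round the work are solid. World frame = base frame: x ahead of the robot, y to its left, z up, the work surface at z = 0. Lengths are in mm, angles in rad, forces in N, time in s.
With the tool pointing down it reaches from about 350 to 775 mm from the base axis. Payload 7.3 kg.
Tool frame: the origin (TCP) lies at the very end of the fingers, on their centre line; the grasp point (between the pads) lies 19 mm behind it; z points along the fingers, y is the line along which they close (so a half turn about z gives the same grasp; the last joint's range is limited). The gripper opens to 92 mm and grips with 3 to 60 N. Pads are 19 mm wide; open, the fingers measure 130 mm over their backs; the gripper's body (75 mm by 190 mm) begins 47 mm behind the grasp point.
Start: joints at [1.095, 0.342, 1.524, -0, 1.275, -0.146], TCP at [170.009, 496.731, 226.741] pointing down, gripper open.
Joint ranges: [-2.53, 2.53], [-0.77, 2.02], [0.04, 2.7], [-1, 4.14], [0.28, 2.66], [-3.11, 3.11]. Speed limits (rad/s): [2.57, 2.57, 3.14, 3.14, 3.14, 3.14].

INTERFACE

Orientations are given as [roll, pitch, yaw] about the fixed x, y, z axes, in that order (R = Rz(yaw) Ry(pitch) Rx(roll)).
In Python, from plant import bot gives the robot as it stands.
- The arm moves only by the tool jog_arm, never from a script. Its argument "targets" is a list of rows, each an object with "xyz": the shift along the tool's x, y, z as a fraction of full scale, a list of three; "spin": the turn about the tool's z as a fraction of full scale. In form: [{"xyz": [x, y, z], "spin": spin}, ...]. A call has exactly 10 rows; each row shifts and turns the commanded pose from where the row before left it, along the tool's axes as they then stand; what a row does not reach is not made up. Full scale, the value 1, is 80 mm for a shift and 0.1 rad for a turn. A row lasts 1/8 s, in which the tool goes at most 62.5 mm and 10.7 degrees, less where a joint would pass 70% of its speed; a pose out of reach is approached as far as the arm can. A call with a number of a shift or a turn outside -1 to 1 is refused whole. A call with a gripper value outside its range is refused whole. "gripper" is the opening in per cent of the stroke, from 0 (shut) to 100 (fully open), set as the call begins (left out, the last holds). The fingers move at their own pace and stop on an object; the grip force is fixed at half the most. Time passes only in rows, so rows that do not move let the fingers close, or fill a call up. It gives the time, the measured TCP pose, the force, the opening and the grip force at its end, in the units of the state.
- bot.get_obs(): the state, without advancing time (a new reading comes with each control period).
- bot.capture(name): name is "side" or "top" or "wrist"; returns the picture (480x640x3 uint8, blue, green, red); there is no depth.
- bot.get_calibration(name): a dict with "vfov" (degrees; the focal length in pixels is half the picture's height over the tangent of half this angle, whatever the lens; pixels are square), "cx", "cy" (the principal point, pixels), "eye" and "rotation" of the camera in the world. Camera axes: x right, y down, z forward; pixel columns grow to the right and rows downward; lengths in mm; the calibration is good to about 2 mm. The wrist camera is an equidistant fisheye: a pixel r from the principal point sees the ray r / f radians off the axis. A picture is of the moment at which its call begins: read the wrist's pose just before it. get_calibration takes no time and is no camera call; for the wrist camera it gives the pose at the moment of the call.
- bot.close_job(): hands the job in; it is judged then, once.
The state is a dict: "time": time; "joint_positions": joint angles; "dq": joint speeds; "tau": joint torques, N m; "tool_pos": TCP position; "tcp_rot": TCP orientation; "contact_force": force on the tool from outside, world axes, zero at the start; "moment": the same for the moment, N m; "grip_width": finger opening in mm; "finger_force": force on a finger pad.
Only numpy, scipy, OpenCV 4.12 (cv2) and the standard library are available. Lean on these libraries where they do the work, as an engineer would, in place of code of your own. Each camera call takes 0.05 s, during which the arm holds its last target. There are 200 camera calls.

## Working session

There is one attempt and no reset: what is moved stays moved. The work goes in short steps, Python scripts to look and compute and a tool call to move; the robot and the scene stay as the last step left them, time stands still between calls to the robot, and variables do not carry over. Pictures are saved under pics/ and viewed, at most 10 in all, crops included, and the job is handed in when it is done.

Besides the shell and the picture viewer there is one more tool, called after "Emit:" in YAML: its name, and indented under it one key for each argument. jog_arm: Moves the arm, as the interface text tells. Shift numbers are shares of 80 mm and turn numbers shares of 0.1 rad, none past 1 either way. Its arguments: {"type":"object","properties":{"targets":{"type":"array","items":{"type":"object","properties":{"xyz":{"type":"array","items":{"type":"number"}},"spin":{"type":"number"}}}},"gripper":{"type":"number"}},"required":["targets"]}

```bash
mkdir -p pics; python3 - <<'E'
from plant import bot
import cv2,numpy as np
o=bot.get_obs();print(o)
for n in("side","top"):
    im=bot.capture(n);cv2.imwrite(f"pics/{n}0.png",im);print(n,bot.get_calibration(n))
E
```

```text
{'time': 0.0, 'joint_positions': array([ 1.09499284e+00,  3.42697212e-01,  1.52501826e+00,  1.78133576e-05,
        1.27536504e+00, -1.45972412e-01]), 'dq': array([-4.94401185e-04, -9.00632662e-04,  1.11340107e-03,  1.12603158e-05,
       -4.40005449e-04,  1.60501422e-03]), 'tau': array([-1.24838614e-03, -4.31241775e+01, -2.44222248e+01,  7.15914136e-02,
        5.58489596e-02, -1.00521468e-04]), 'tool_pos': array([169.8150012 , 496.35806156, 226.05775704]), 'tcp_rot': array([-3.14012310e+00, -2.33268143e-04,  2.81175621e+00]), 'contact_force': array([-0.23828695,  0.40474915,  0.05350713]), 'moment': array([-0.07223144, -0.02493672, -0.00279885]), 'finger_force': 0.0, 'grip_width': 91.85374128379442}
side {'vfov': 42.99743197709311, 'cx': 318.2541011158597, 'cy': 231.54914912334192, 'eye': array([  69.6900675 ,  408.34220565, 1124.10481154]), 'rotation': array([-2.54721448, -0.00530869, -2.22514032])}
top {'vfov': 52.54913433067994, 'cx': 324.6648490793012, 'cy': 230.1026548228885, 'eye': array([ 446.58084572,  -12.94668458, 1261.26234087]), 'rotation': array([-3.01736526,  0.02602733, -1.57310288])}
```

View pics/top0.png

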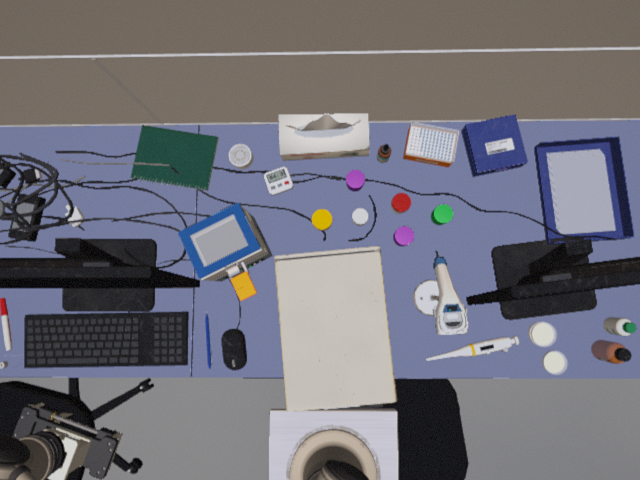

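View pics/side0.png

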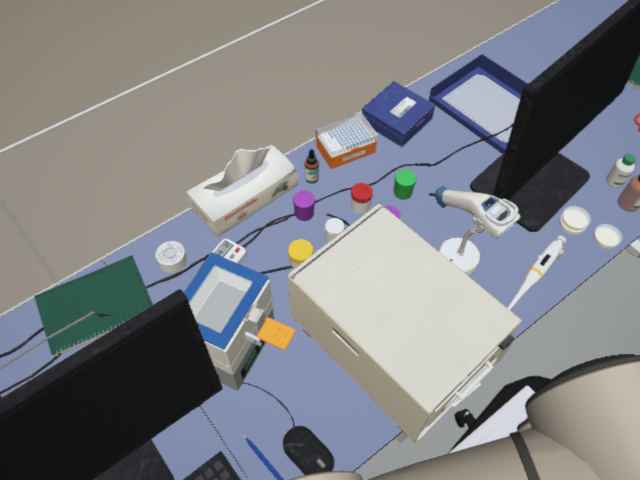

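The top view shows the chamber around (225,245), with its orange paddle at (243,286). The jar candidates are red (401,203), purple (404,236) and (355,180), green (443,214), white (360,216) and yellow (322,219). Only (401,203) has a red cap. A tall beige cabinet stands near (335,330), in front of the jars. I'll measure next and make a confirming crop.

```bash
cat > h.py <<'E'
import cv2,numpy as np
from scipy.spatial.transform import Rotation as Ro
def ray(c,u,v,fish=False):
    f=240/np.tan(np.radians(c['vfov']/2)); x,y=(u-c['cx'])/f,(v-c['cy'])/f
    if fish:
        r=np.hypot(x,y); d=np.array([x/r*np.sin(r),y/r*np.sin(r),np.cos(r)])
    else: d=np.array([x,y,1.])
    d=Ro.from_euler('xyz',c['rotation']).apply(d); return c['eye'],d/np.linalg.norm(d)
def onz(c,u,v,z,fish=False):
    e,d=ray(c,u,v,fish); return e+d*(z-e[2])/d[2]
def tri(r1,r2):
    A=np.array([r1[1],-r2[1]]).T; s=np.linalg.lstsq(A,r2[0]-r1[0],rcond=None)[0]
    p,q=r1[0]+s[0]*r1[1],r2[0]+s[1]*r2[1]; return (p+q)/2,np.linalg.norm(p-q)
def blobs(im,h0,h1,smin=120,vmin=60,amin=60):
    H=cv2.cvtColor(im,cv2.COLOR_BGR2HSV); h,s,v=cv2.split(H)
    m=((h>=h0)&(h<=h1) if h0<=h1 else (h>=h0)|(h<=h1))&(s>=smin)&(v>=vmin)
    cs=cv2.findContours(m.astype('uint8'),cv2.RETR_EXTERNAL,cv2.CHAIN_APPROX_NONE)[0]
    return [c for c in cs if cv2.contourArea(c)>amin]
E
python3 - <<'E'
from h import *
from plant import bot
I={n:cv2.imread(f'pics/{n}0.png') for n in('top','side')};C={n:bot.get_calibration(n) for n in I}
cols=dict(red=(172,4,57),yellow=(22,32,59),orange=(10,21,170),blue=(103,113,203),purple=(140,160,57),green=(50,75,57))
for k,(a,b,z) in cols.items():
  for n in I:
    for c in blobs(I[n],a,b,150 if k!='blue' else 190,80,80):
      r=cv2.minAreaRect(c);print(k,n,np.round(r[0]),np.round(r[1]),'A',cv2.contourArea(c),np.round(onz(C[n],*r[0],z)))
      if k in('blue','orange') : print('   corners',[np.round(onz(C[n],*p,z)[:2]).tolist() for p in cv2.boxPoints(r)])
for a,b in [((276,254),(290,258)),((382,249),(385,208)),((394,403),(518,320)),((288,408),(412,425))]:
  p,e=tri(ray(C['top'],*a),ray(C['side'],*b));print('box',p.round(),e.round(1))
w=I['top'][150:260,290:470];s=I['side'][150:260,270:450]
cv2.imwrite('pics/crop.png',cv2.resize(np.vstack([w,s]),None,fx=2.6,fy=2.6,interpolation=2))
E
```

```text
red top [401. 202.] [18. 18.] A 245.0 [ 666. -173.   57.]
red side [362. 192.] [19. 19.] A 285.5 [ 663. -175.   57.]
yellow top [243. 286.] [21. 16.] A 309.5 [460. 220.  59.]
yellow top [322. 219.] [19. 19.] A 288.0 [625.  26.  59.]
yellow side [300. 250.] [21. 24.] A 384.0 [623.  24.  59.]
orange top [243. 285.] [25. 18.] A 406.5 [459. 199. 170.]
   corners [[475.0, 230.0], [493.0, 193.0], [444.0, 168.0], [426.0, 204.0]]
orange side [275. 334.] [31. 24.] A 655.0 [457. 197. 170.]
   corners [[471.0, 227.0], [493.0, 190.0], [442.0, 167.0], [422.0, 204.0]]
orange side [345. 154.] [58. 28.] A 495.5 [ 698. -150.  170.]
   corners [[710.0, -81.0], [769.0, -131.0], [686.0, -222.0], [630.0, -169.0]]
blue top [216. 265.] [ 9. 40.] A 132.0 [502. 252. 203.]
   corners [[497.0, 297.0], [526.0, 214.0], [508.0, 207.0], [478.0, 290.0]]
green top [442. 214.] [17. 19.] A 257.5 [ 637. -275.   57.]
green side [403. 189.] [18. 17.] A 195.5 [ 615. -253.   57.]
box [523. 115. 248.] 0.6
box [ 536. -113.  188.] 4.5
box [ 216. -128.  210.] 3.3
box [197. 104. 149.] 19.2
```

View pics/crop.png

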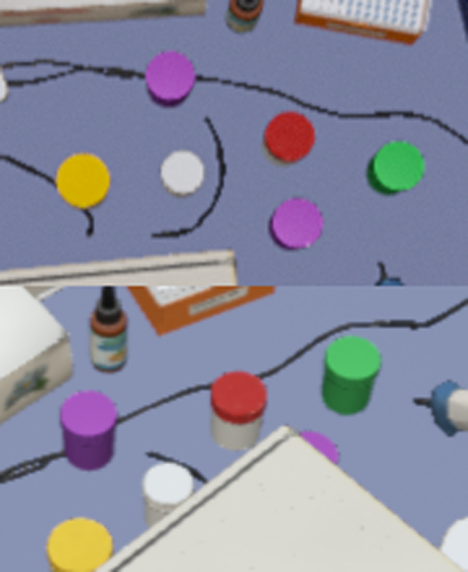

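The crop confirms that the red jar is the only one with a red cap and a clear body, at about (665,-174). Purple and green are decoys. The left monitor is close to the chamber, so I'll locate it and the chamber pose next.

```bash
python3 - <<'E'
from h import *
from plant import bot
I={n:cv2.imread(f'pics/{n}0.png') for n in('top','side')};C={n:bot.get_calibration(n) for n in I}
for n,(a,b,c,d) in dict(top=(150,310,100,300),side=(150,410,160,330)).items():
  im=I[n].copy();k=[x for x in blobs(im[a:b,c:d],100,114,150,60,100)]
  for q in k:
    r=cv2.minAreaRect(q);P=cv2.boxPoints(r)+[c,a]
    print(n,cv2.contourArea(q),np.round(r[1]),[np.round(onz(C[n],*p,203)[:2]).tolist() for p in P],onz(C[n],*P.mean(0),203).round())
    if cv2.contourArea(q)<400: print(np.round(P).tolist())
A=cv2.resize(I['top'][180:310,100:300],None,fx=3,fy=3,interpolation=2);B=cv2.resize(I['side'][240:410,130:330],None,fx=3,fy=3,interpolation=2)[:500]
A=cv2.copyMakeBorder(A,0,0,0,0,0);cv2.imwrite('pics/mon.png',cv2.resize(np.vstack([A[:390],B]),None,fx=.67,fy=.67))
# candidate monitor right-end corners
print(tri(ray(C['top'],198,282),ray(C['side'],182,292)),tri(ray(C['top'],198,288),ray(C['side'],222,383)))
E
```

```text
top 3292.5 [51. 68.] [[575.0, 342.0], [642.0, 208.0], [541.0, 156.0], [475.0, 289.0]] [558. 249. 203.]
side 1669.0 [63. 86.] [[576.0, 328.0], [653.0, 191.0], [538.0, 154.0], [472.0, 290.0]] [557. 243. 203.]
(array([485.79327718, 278.53971614, 357.92831324]), np.float64(76.14159900060065)) (array([453.80953857, 311.55667169, 129.2760116 ]), np.float64(0.02338783521932084))
```

View pics/mon.png

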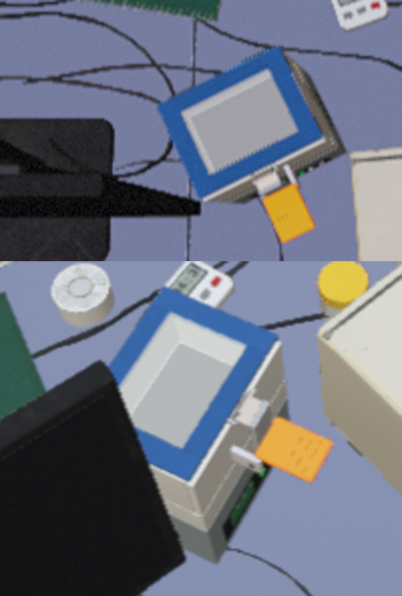

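```bash
python3 - <<'E'
from h import *
from plant import bot
C={n:bot.get_calibration(n) for n in('top','side')}
for a in((152,268),(152,282)):
  for b in ((182,290),(188,296)): print(a,b,tri(ray(C['top'],*a),ray(C['side'],*b)))
for a,b in [((276,254),(290,262)),((382,249),(382,208)),((394,403),(518,320))]: print(tri(ray(C['top'],*a),ray(C['side'],*b)))
E
```

```text
(152, 268) (182, 290) (array([486.53616619, 313.0423364 , 409.96116951]), np.float64(2.164533289122802))
(152, 268) (188, 296) (array([483.63153215, 313.03782237, 400.07847087]), np.float64(11.870446025601968))
(152, 282) (182, 290) (array([467.02687145, 310.42874043, 431.78036714]), np.float64(14.497884046135242))
(152, 282) (188, 296) (array([464.24129263, 310.49610599, 421.71103813]), np.float64(5.286421359800789))
(array([523.572465  , 116.05777152, 235.6623284 ]), np.float64(1.9627084483982835))
(array([ 538.52354423, -111.63414092,  186.30367593]), np.float64(1.1396072001542021))
(array([ 215.99797384, -128.30392723,  209.50611899]), np.float64(3.3036378372730746))
```

The hatch fits 150 × 114 mm at 203 mm height: chamber centre about (561,251), yaw about 0.475, pad about (458,198). The left monitor's end is near (455–485,312), z 130–420. The cabinet is about 190–240 mm high. First I'll align the tool with the chamber and close the fingers.

Emit:
jog_arm:
  targets:
    - {"xyz": [0, 0, -0.1], "spin": -1}
    - {"xyz": [0, 0, -0.1], "spin": -1}
    - {"xyz": [0, 0, -0.1], "spin": -1}
    - {"xyz": [0, 0, -0.1], "spin": -1}
    - {"xyz": [0, 0, -0.1], "spin": -1}
    - {"xyz": [0, 0, 0], "spin": -1}
    - {"xyz": [0, 0, 0], "spin": -1}
    - {"xyz": [0, 0, 0], "spin": -1}
    - {"xyz": [0, 0, 0], "spin": -0.05}
    - {"xyz": [0, 0, 0], "spin": 0}
  gripper: 0

```text
time: 1.35
tool_pos: [170.0, 496.6, 266.5]
tcp_rot: [-3.141, -0.0, -2.668]
contact_force: [-0.3, 1.0, -0.0]
grip_width: 1.1
finger_force: 0.0
```

Emit:
jog_arm:
  targets:
    - {"xyz": [-0.14, -0.56, 0], "spin": 0}
    - {"xyz": [-0.14, -0.56, 0], "spin": 0}
    - {"xyz": [-0.14, -0.56, 0], "spin": 0}
    - {"xyz": [-0.14, -0.56, 0], "spin": 0}
    - {"xyz": [-0.14, -0.56, 0], "spin": 0}
    - {"xyz": [-0.14, -0.56, 0], "spin": 0}
    - {"xyz": [-0.14, -0.56, 0], "spin": 0}
    - {"xyz": [-0.14, -0.56, 0], "spin": 0}
    - {"xyz": [-0.14, -0.56, 0], "spin": 0}
    - {"xyz": [0, 0, 0], "spin": 0}

```text
time: 2.6
tool_pos: [445.6, 182.2, 266.4]
tcp_rot: [-3.141, -0.0, -2.672]
contact_force: [0.0, -0.1, -0.3]
grip_width: 0.7
finger_force: 0.0
```

```bash
python3 - <<'E'
from h import *
from plant import bot
c=bot.get_calibration('wrist');im=bot.capture('wrist');cv2.imwrite('pics/w1.png',im)
for q in blobs(im,10,21,170,80,300):
  r=cv2.minAreaRect(q);P=cv2.boxPoints(r);print(np.round(r[0]),np.round(r[1]),onz(c,*r[0],170,True).round(),[onz(c,*p,170,True)[:2].round().tolist() for p in P])
E
```

```text
(no output)
```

View pics/w1.png

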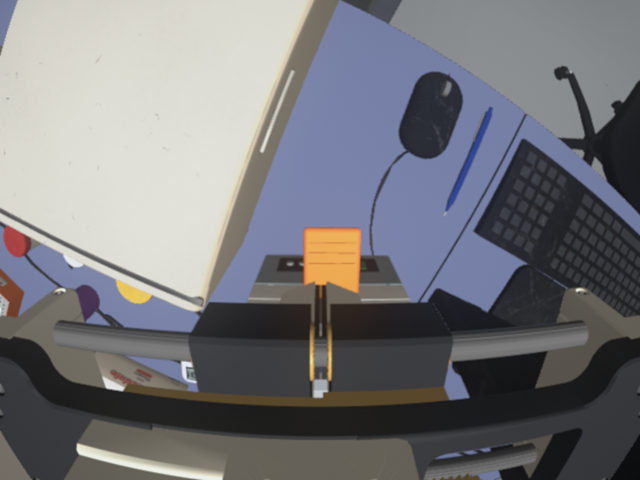

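The wrist view shows the orange paddle at (332,260), front edge from (304,228) to (361,228). The fingers are at column 321 and cover its rear part.

```bash
python3 - <<'E'
from h import *
from plant import bot
c=bot.get_calibration('wrist');o=bot.get_obs()
for p in((304,228),(361,228)): print(onz(c,*p,170,True).round())
R=Ro.from_euler('xyz',o['tcp_rot']);m=(onz(c,304,228,170,True)+onz(c,361,228,170,True))/2
print(R.inv().apply(m-o['tool_pos']).round(1),c['eye'],o['tool_pos'])
E
```

```text
[441. 170. 170.]
[422. 206. 170.]
[ 9.7  9.8 96.4] [371.6687864  147.25332127 423.34449272] [444.52443864 183.44695736 266.41257623]
```

Emit:
jog_arm:
  targets:
    - {"xyz": [-0.05, 0.05, 0.3], "spin": 0}
    - {"xyz": [0, 0, 0.3], "spin": 0}
    - {"xyz": [0, 0, 0.3], "spin": 0}
    - {"xyz": [0, 0, 0.2], "spin": 0}
    - {"xyz": [0, 0, 0.05], "spin": 0}
    - {"xyz": [0, 0, 0.04], "spin": 0}
    - {"xyz": [0, 0, 0.04], "spin": 0}
    - {"xyz": [0, 0, 0.02], "spin": 0}
    - {"xyz": [0, 0, 0.02], "spin": 0}
    - {"xyz": [0, 0, 0], "spin": 0}

```text
time: 3.9
tool_pos: [445.2, 189.4, 165.2]
tcp_rot: [3.141, -0.001, -2.667]
contact_force: [-4.4, -1.9, 5.5]
grip_width: 0.7
finger_force: 3.0
```

Emit:
jog_arm:
  targets:
    - {"xyz": [0, 0, 0.03], "spin": 0}
    - {"xyz": [0, 0, 0.03], "spin": 0}
    - {"xyz": [0, 0, 0], "spin": 0}
    - {"xyz": [0, 0, 0], "spin": 0}
    - {"xyz": [0, 0, 0], "spin": 0}
    - {"xyz": [0, 0, 0], "spin": 0}
    - {"xyz": [0, 0, 0], "spin": 0}
    - {"xyz": [0, 0, 0], "spin": 0}
    - {"xyz": [0, 0, 0], "spin": 0}
    - {"xyz": [0, 0, 0], "spin": 0}

```text
time: 5.15
tool_pos: [444.7, 189.1, 161.8]
tcp_rot: [-3.141, -0.002, -2.666]
contact_force: [-10.9, -5.6, 18.3]
grip_width: 0.2
finger_force: 10.5
```

```bash
python3 - <<'E'
from h import *
from plant import bot
a=bot.capture('top');b=bot.capture('side')
cv2.imwrite('pics/p.png',np.hstack([cv2.resize(a[130:330,130:330],(400,400)),cv2.resize(b[180:380,130:330],(400,400))]))
E
```

```text
(no output)
```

View pics/p.png

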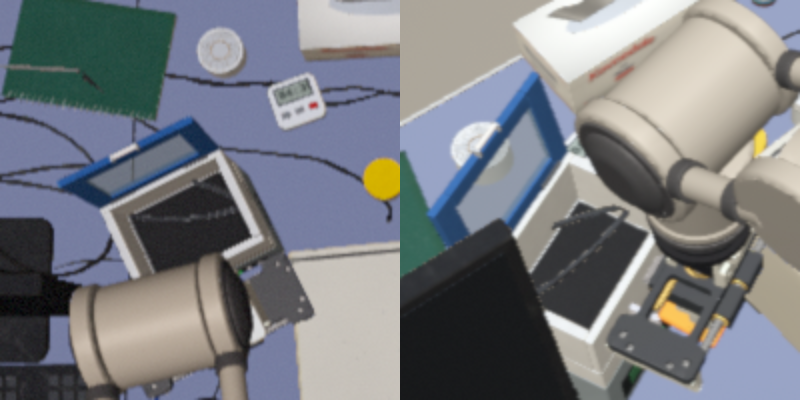

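The hatch is fully open: top view (135,160), leaning back, with the arm clear. I'll go up and over to the jar.

Emit:
jog_arm:
  targets:
    - {"xyz": [0, 0, -0.3], "spin": 0}
    - {"xyz": [0, 0, -0.5], "spin": 0}
    - {"xyz": [0, 0, -0.5], "spin": 0}
    - {"xyz": [0, 0, -0.4], "spin": 0}
    - {"xyz": [0, -0.5, 0], "spin": 0}
    - {"xyz": [0, -0.55, 0], "spin": 0}
    - {"xyz": [0, -0.55, 0], "spin": 0}
    - {"xyz": [0, -0.55, 0], "spin": 0}
    - {"xyz": [0, -0.55, 0], "spin": 0}
    - {"xyz": [0, -0.55, 0], "spin": 0}
  gripper: 100

```text
time: 6.5
tool_pos: [565.9, -43.0, 296.2]
tcp_rot: [-3.141, 0.001, -2.667]
contact_force: [0.6, 0.4, -0.5]
grip_width: 90.9
finger_force: 0.0
```

Emit:
jog_arm:
  targets:
    - {"xyz": [0, -0.55, 0], "spin": 0}
    - {"xyz": [-0.1, -0.55, 0], "spin": 0}
    - {"xyz": [-0.1, -0.55, 0], "spin": 0}
    - {"xyz": [-0.1, -0.39, 0], "spin": 0}
    - {"xyz": [-0.07, 0, 0.3], "spin": 0}
    - {"xyz": [0, 0, 0.4], "spin": 0}
    - {"xyz": [0, 0, 0.4], "spin": 0}
    - {"xyz": [0, 0, 0.4], "spin": 0}
    - {"xyz": [0, 0, 0], "spin": 0}
    - {"xyz": [0, 0, 0], "spin": 0}

```text
time: 7.75
tool_pos: [666.7, -173.4, 177.7]
tcp_rot: [-3.14, 0.002, -2.666]
contact_force: [0.5, -0.4, 1.2]
grip_width: 91.7
finger_force: 0.0
```

```bash
python3 - <<'E'
from h import *
from plant import bot
c=bot.get_calibration('wrist');o=bot.get_obs();im=bot.capture('wrist');cv2.imwrite('pics/w2.png',im)
R=Ro.from_euler('xyz',o['tcp_rot']);print(o['tool_pos'],o['tcp_rot'],o['grip_width'])
for nm,a,b in(('red',172,4),('yellow',22,32)):
  for q in blobs(im,a,b,140,60,150):
    e=cv2.minEnclosingCircle(q);P=onz(c,*e[0],57,True);print(nm,np.round(e[0]),round(e[1]),cv2.boundingRect(q),P.round(),R.inv().apply(P-o['tool_pos']).round(1))
E
```

```text
[ 666.66345532 -173.4198772   177.70427096] [-3.13977827e+00  1.76590000e-03 -2.66643658e+00] 91.6551267572496
red [319. 229.] 30 (289, 200, 60, 60) [ 666. -175.   57.] [  1.6  -0.3 120.7]
yellow [529. 283.] 24 (509, 264, 44, 34) [622.  20.  57.] [-48.5 193.2 120.4]
```

View pics/w2.png

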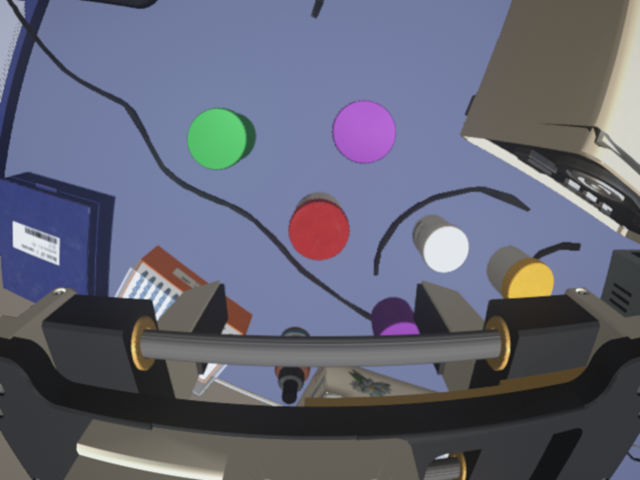

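Red jar at (319,229), offset under 2 mm from the tool axis, and the white and yellow jars are clear of the fingers. I'll descend and grip.

Emit:
jog_arm:
  targets:
    - {"xyz": [0.02, 0, 0.3], "spin": 0}
    - {"xyz": [0, 0, 0.4], "spin": 0}
    - {"xyz": [0, 0, 0.4], "spin": 0}
    - {"xyz": [0, 0, 0.4], "spin": 0}
    - {"xyz": [0, 0, 0.2], "spin": 0}
    - {"xyz": [0, 0, 0.1], "spin": 0}
    - {"xyz": [0, 0, 0.05], "spin": 0}
    - {"xyz": [0, 0, 0], "spin": 0}
    - {"xyz": [0, 0, 0], "spin": 0}
    - {"xyz": [0, 0, 0], "spin": 0}
  gripper: 85

```text
time: 9.05
tool_pos: [664.7, -173.9, 28.9]
tcp_rot: [-3.141, 0.001, -2.666]
contact_force: [0.1, 0.5, 0.3]
grip_width: 77.9
finger_force: 0.0
```

Emit:
jog_arm:
  targets:
    - {"xyz": [0, 0, 0], "spin": 0}
    - {"xyz": [0, 0, 0], "spin": 0}
    - {"xyz": [0, 0, 0], "spin": 0}
    - {"xyz": [0, 0, 0], "spin": 0}
    - {"xyz": [0, 0, 0], "spin": 0}
    - {"xyz": [0, 0, 0], "spin": 0}
    - {"xyz": [0, 0, 0], "spin": 0}
    - {"xyz": [0, 0, 0], "spin": 0}
    - {"xyz": [0, 0, -0.1], "spin": 0}
    - {"xyz": [0, 0, -0.2], "spin": 0}
  gripper: 0

```text
time: 10.3
tool_pos: [663.9, -173.5, 52.5]
tcp_rot: [3.14, -0.001, -2.666]
contact_force: [0.4, 0.1, -0.7]
grip_width: 48.0
finger_force: 30.0
```

Emit:
jog_arm:
  targets:
    - {"xyz": [0, 0, -0.4], "spin": 0}
    - {"xyz": [0, 0, -0.5], "spin": 0}
    - {"xyz": [0, 0, -0.5], "spin": 0}
    - {"xyz": [0, 0, -0.5], "spin": 0}
    - {"xyz": [0, 0, -0.5], "spin": 0}
    - {"xyz": [0, 0, -0.5], "spin": 0}
    - {"xyz": [0, 0, -0.4], "spin": 0}
    - {"xyz": [0, 0.2, 0], "spin": 0}
    - {"xyz": [-0.1, 0.5, 0], "spin": 0}
    - {"xyz": [-0.1, 0.5, 0], "spin": 0}

```text
time: 11.55
tool_pos: [634.0, -80.3, 317.6]
tcp_rot: [-3.141, 0.001, -2.667]
contact_force: [0.5, -0.4, -1.2]
grip_width: 48.3
finger_force: 30.0
```

Emit:
jog_arm:
  targets:
    - {"xyz": [-0.15, 0.5, 0], "spin": 0}
    - {"xyz": [-0.15, 0.5, 0], "spin": 0}
    - {"xyz": [-0.15, 0.5, 0], "spin": 0}
    - {"xyz": [-0.15, 0.5, 0], "spin": 0}
    - {"xyz": [-0.15, 0.5, 0], "spin": 0}
    - {"xyz": [-0.15, 0.5, 0], "spin": 0}
    - {"xyz": [-0.1, 0.5, 0], "spin": 0}
    - {"xyz": [0, 0.3, 0], "spin": 0}
    - {"xyz": [0, 0.3, 0], "spin": 0}
    - {"xyz": [0, 0, 0], "spin": 0}

```text
time: 12.8
tool_pos: [556.6, 245.2, 318.3]
tcp_rot: [-3.136, 0.002, -2.667]
contact_force: [4.9, -8.7, -0.2]
grip_width: 47.9
finger_force: 30.0
```

```bash
python3 - <<'E'
from h import *
from plant import bot
a=bot.capture('top');b=bot.capture('side');c=bot.get_calibration('wrist');w=bot.capture('wrist');o=bot.get_obs();print(o['contact_force'],o['moment'],o['tool_pos'],o['joint_positions'].round(2))
cv2.imwrite('pics/w3.png',w)
cv2.imwrite('pics/p2.png',np.vstack([np.hstack([cv2.resize(a[130:330,130:330],(400,400)),cv2.resize(b[120:360,130:370],(400,400))])[:320],cv2.resize(w,(372,279)).repeat(1,0) if 0 else cv2.copyMakeBorder(cv2.resize(w,(373,280)),0,0,0,427,0)]))
E
```

```text
[ 4.08954169 -7.70943874  0.58710209] [-0.50727247 -0.27469552  0.30115609] [556.45469512 245.20211761 317.99982222] [ 0.29  0.45  1.1  -0.    1.58 -1.75]
```

View pics/p2.png

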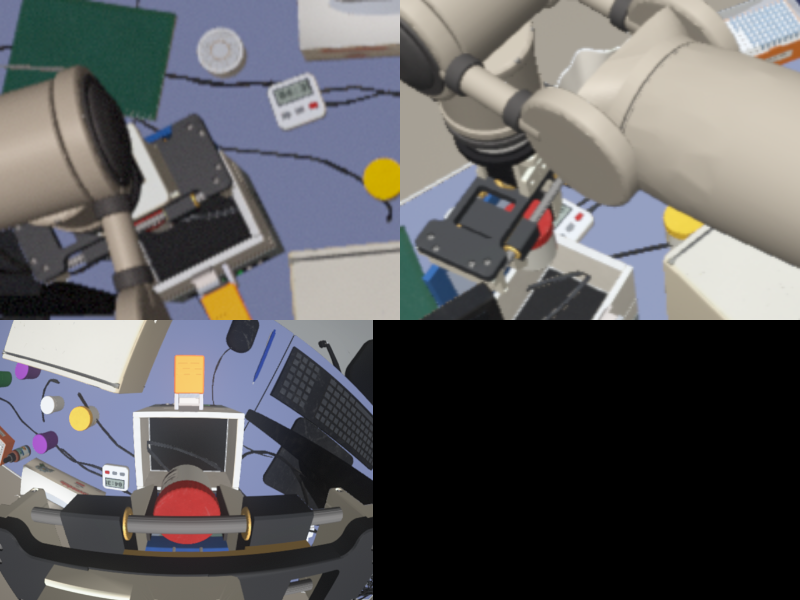

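The steady force of about 8 N along tool −y suggests the gripper's left end is touching the monitor at about (486,313). I'll back off, turn the gripper's left end away by 0.2 rad and place slightly to the right.

Emit:
jog_arm:
  targets:
    - {"xyz": [0, -0.2, 0], "spin": 0}
    - {"xyz": [0, -0.2, 0], "spin": 0.0}
    - {"xyz": [0, 0, 0], "spin": 1}
    - {"xyz": [0, 0, 0], "spin": 1}
    - {"xyz": [0.03, 0.12, 0], "spin": 0}
    - {"xyz": [0, 0.12, 0], "spin": 0}
    - {"xyz": [0, 0, 0], "spin": 0}
    - {"xyz": [0, 0, 0], "spin": 0}
    - {"xyz": [0, 0, 0], "spin": 0}
    - {"xyz": [0, 0, 0], "spin": 0}

```text
time: 14.2
tool_pos: [562.9, 236.3, 316.3]
tcp_rot: [3.142, 0.0, -2.866]
contact_force: [0.1, -0.8, -0.3]
grip_width: 48.0
finger_force: 30.0
```

Emit:
jog_arm:
  targets:
    - {"xyz": [0.05, 0.03, 0.2], "spin": 0}
    - {"xyz": [0, 0, 0.2], "spin": 0}
    - {"xyz": [0, 0, 0.2], "spin": 0}
    - {"xyz": [0, 0, 0.2], "spin": 0}
    - {"xyz": [0, 0, 0.2], "spin": 0}
    - {"xyz": [0, 0, 0.2], "spin": 0}
    - {"xyz": [0, 0, 0.2], "spin": 0}
    - {"xyz": [0, 0, 0.2], "spin": 0}
    - {"xyz": [0, 0, 0], "spin": 0}
    - {"xyz": [0, 0, 0], "spin": 0}

```text
time: 15.45
tool_pos: [558.7, 237.9, 188.8]
tcp_rot: [3.142, 0.001, -2.866]
contact_force: [0.5, 0.5, 0.1]
grip_width: 47.8
finger_force: 30.0
```

Emit:
jog_arm:
  targets:
    - {"xyz": [0, 0, 0.1], "spin": 0}
    - {"xyz": [0, 0, 0.1], "spin": 0}
    - {"xyz": [0, 0, 0.1], "spin": 0}
    - {"xyz": [0, 0, 0.05], "spin": 0}
    - {"xyz": [0, 0, 0.03], "spin": 0}
    - {"xyz": [0, 0, 0.02], "spin": 0}
    - {"xyz": [0, 0, 0.02], "spin": 0}
    - {"xyz": [0, 0, 0.01], "spin": 0}
    - {"xyz": [0, 0, 0], "spin": 0}
    - {"xyz": [0, 0, 0], "spin": 0}

```text
time: 16.7
tool_pos: [558.4, 237.8, 154.0]
tcp_rot: [3.142, 0.0, -2.866]
contact_force: [-0.3, 0.8, -0.5]
grip_width: 47.9
finger_force: 30.0
```

Emit:
jog_arm:
  targets:
    - {"xyz": [0, 0, 0.01], "spin": 0}
    - {"xyz": [0, 0, 0.01], "spin": 0}
    - {"xyz": [0, 0, 0], "spin": 0}
    - {"xyz": [0, 0, 0], "spin": 0}
    - {"xyz": [0, 0, 0], "spin": 0}
    - {"xyz": [0, 0, 0], "spin": 0}
    - {"xyz": [0, 0, 0], "spin": 0}
    - {"xyz": [0, 0, 0], "spin": 0}
    - {"xyz": [0, 0, 0], "spin": 0}
    - {"xyz": [0, 0, 0], "spin": 0}

```text
time: 17.95
tool_pos: [558.6, 237.8, 153.2]
tcp_rot: [-3.142, 0.001, -2.866]
contact_force: [-1.6, -1.6, 6.0]
grip_width: 47.8
finger_force: 30.0
```

Touched down with 6 N. I'll open a little (60 mm).

Emit:
jog_arm:
  targets:
    - {"xyz": [0, 0, 0], "spin": 0}
    - {"xyz": [0, 0, 0], "spin": 0}
    - {"xyz": [0, 0, 0], "spin": 0}
    - {"xyz": [0, 0, 0], "spin": 0}
    - {"xyz": [0, 0, 0], "spin": 0}
    - {"xyz": [0, 0, 0], "spin": 0}
    - {"xyz": [0, 0, 0], "spin": 0}
    - {"xyz": [0, 0, -0.1], "spin": 0}
    - {"xyz": [0, 0, -0.2], "spin": 0}
    - {"xyz": [0, 0, -0.2], "spin": 0}
  gripper: 65

```text
time: 19.2
tool_pos: [558.7, 237.8, 194.1]
tcp_rot: [3.142, 0.001, -2.866]
contact_force: [0.5, -0.2, 0.1]
grip_width: 59.6
finger_force: 0.0
```

```bash
python3 - <<'E'
from h import *
from plant import bot
c=bot.get_calibration('wrist');o=bot.get_obs();im=bot.capture('wrist');cv2.imwrite('pics/w4.png',im)
R=Ro.from_euler('xyz',o['tcp_rot']);print(o['tool_pos'],o['contact_force'],o['grip_width'])
for q in blobs(im,172,4,140,40,400):
    e=cv2.minEnclosingCircle(q);P=onz(c,*e[0],182,True);print(np.round(e[0]),round(e[1]),cv2.boundingRect(q),P.round(),R.inv().apply(P-o['tool_pos']).round(1))
E
```

```text
[558.6540459  237.81367143 194.05936022] [ 0.53431939 -0.21544028  0.11032076] 59.55770969880703
[320. 291.] 47 (273, 245, 94, 90) [558. 238. 182.] [ 0.9  0.7 12.1]
```

View pics/w4.png

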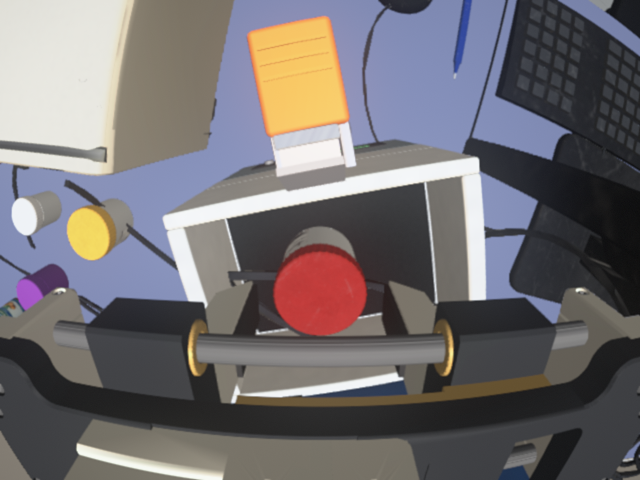

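The jar stands upright, its cap centred at (320,291) inside the chamber. Next I'll rise, close the fingers and cross over the hatch.

Emit:
jog_arm:
  targets:
    - {"xyz": [0, 0, -0.3], "spin": 0}
    - {"xyz": [0, 0, -0.4], "spin": 0}
    - {"xyz": [0, 0, -0.4], "spin": 0}
    - {"xyz": [0, 0, -0.4], "spin": 0}
    - {"xyz": [0, 0, -0.4], "spin": 0}
    - {"xyz": [0, 0, 0], "spin": 0}
    - {"xyz": [0, 0, 0], "spin": 0}
    - {"xyz": [0, 0, 0], "spin": 0}
    - {"xyz": [0, 0, 0], "spin": 0}
    - {"xyz": [0, 0, 0], "spin": 0}
  gripper: 0

```text
time: 20.5
tool_pos: [558.3, 237.7, 343.9]
tcp_rot: [3.142, -0.001, -2.866]
contact_force: [-0.3, -0.1, -0.2]
grip_width: 0.5
finger_force: 0.0
```

Emit:
jog_arm:
  targets:
    - {"xyz": [-0.2, -0.01, 0], "spin": 0}
    - {"xyz": [-0.3, -0.01, 0], "spin": 0}
    - {"xyz": [-0.3, -0.01, 0], "spin": 0}
    - {"xyz": [-0.3, -0.01, 0], "spin": 0}
    - {"xyz": [-0.26, -0.01, 0], "spin": 0}
    - {"xyz": [-0.1, -0.01, 0], "spin": 0}
    - {"xyz": [0, 0, 0], "spin": 0}
    - {"xyz": [0, 0, 0], "spin": 0}
    - {"xyz": [0, 0, 0], "spin": 0}
    - {"xyz": [0, 0, 0], "spin": 0}

```text
time: 21.75
tool_pos: [671.8, 264.9, 344.8]
tcp_rot: [3.142, 0.001, -2.866]
contact_force: [0.1, -0.9, 0.1]
grip_width: 0.6
finger_force: 0.0
```

Emit:
jog_arm:
  targets:
    - {"xyz": [0, 0, 0.2], "spin": -1}
    - {"xyz": [0, 0, 0.2], "spin": -1}
    - {"xyz": [0, 0, 0.2], "spin": 0}
    - {"xyz": [0, 0, 0.15], "spin": 0}
    - {"xyz": [0.1, 0, 0], "spin": 0}
    - {"xyz": [0.1, 0, 0], "spin": 0}
    - {"xyz": [0.1, 0, 0], "spin": 0}
    - {"xyz": [0.1, 0, 0], "spin": 0}
    - {"xyz": [0.1, 0, 0], "spin": 0}
    - {"xyz": [0, 0, 0], "spin": 0}

```text
time: 23.0
tool_pos: [636.1, 246.3, 284.9]
tcp_rot: [-3.142, 0.001, -2.667]
contact_force: [0.8, 0.7, -0.1]
grip_width: 0.1
finger_force: 0.3
```

Emit:
jog_arm:
  targets:
    - {"xyz": [0.19, 0, 0.02], "spin": 0}
    - {"xyz": [0.19, 0, 0.03], "spin": 0}
    - {"xyz": [0.13, 0, 0.07], "spin": 0}
    - {"xyz": [0.13, 0, 0.08], "spin": 0}
    - {"xyz": [0.11, 0, 0.1], "spin": 0}
    - {"xyz": [0.11, 0, 0.1], "spin": 0}
    - {"xyz": [0, 0, 0], "spin": 0}
    - {"xyz": [0, 0, 0], "spin": 0}
    - {"xyz": [0, 0, 0], "spin": 0}
    - {"xyz": [0, 0, 0], "spin": 0}

```text
time: 24.25
tool_pos: [575.5, 215.2, 252.5]
tcp_rot: [-3.142, 0.0, -2.666]
contact_force: [-0.1, 0.1, 1.8]
grip_width: 0.4
finger_force: 0.5
```

Emit:
jog_arm:
  targets:
    - {"xyz": [0.09, 0, 0.12], "spin": 0}
    - {"xyz": [0.09, 0, 0.12], "spin": 0}
    - {"xyz": [0.07, 0, 0.1], "spin": 0}
    - {"xyz": [0.07, 0, 0.1], "spin": 0}
    - {"xyz": [0.06, 0, 0.06], "spin": 0}
    - {"xyz": [0.04, 0, 0.06], "spin": 0}
    - {"xyz": [0, 0, 0.04], "spin": 0}
    - {"xyz": [0, 0, 0.03], "spin": 0}
    - {"xyz": [0, 0, 0], "spin": 0}
    - {"xyz": [0, 0, 0], "spin": 0}

```text
time: 25.5
tool_pos: [544.9, 199.4, 202.3]
tcp_rot: [-3.142, -0.001, -2.666]
contact_force: [-3.2, -0.7, 6.3]
grip_width: 0.3
finger_force: 3.5
```

Emit:
jog_arm:
  targets:
    - {"xyz": [0, 0, 0.02], "spin": 0}
    - {"xyz": [0, 0, 0.02], "spin": 0}
    - {"xyz": [0, 0, 0], "spin": 0}
    - {"xyz": [0, 0, 0], "spin": 0}
    - {"xyz": [0, 0, 0], "spin": 0}
    - {"xyz": [0, 0, 0], "spin": 0}
    - {"xyz": [0, 0, 0], "spin": 0}
    - {"xyz": [0, 0, 0], "spin": 0}
    - {"xyz": [0, 0, 0], "spin": 0}
    - {"xyz": [0, 0, 0], "spin": 0}

```text
time: 26.75
tool_pos: [544.9, 199.4, 200.8]
tcp_rot: [-3.141, 0.0, -2.666]
contact_force: [-6.5, -3.0, 17.0]
grip_width: 0.4
finger_force: 8.0
```

Force rose to 17 N, so the hatch is on its stop. I'll lift away slowly, retreat to the right and check.

Emit:
jog_arm:
  targets:
    - {"xyz": [0, 0, -0.05], "spin": 0}
    - {"xyz": [0, 0, -0.05], "spin": 0}
    - {"xyz": [0, 0, -0.2], "spin": 0}
    - {"xyz": [0, 0, -0.5], "spin": 0}
    - {"xyz": [0, 0, -0.5], "spin": 0}
    - {"xyz": [0, -0.5, 0], "spin": 0}
    - {"xyz": [0, -0.6, 0], "spin": 0}
    - {"xyz": [0, -0.6, 0], "spin": 0}
    - {"xyz": [0, -0.6, 0], "spin": 0}
    - {"xyz": [0, -0.3, 0], "spin": 0}

```text
time: 28.0
tool_pos: [641.1, 12.5, 301.4]
tcp_rot: [3.14, -0.002, -2.669]
contact_force: [-0.5, 0.0, -0.3]
grip_width: 0.4
finger_force: 0.0
```

```bash
python3 - <<'E'
from h import *
from plant import bot
a=bot.capture('top');b=bot.capture('side');o=bot.get_obs();print(o['tool_pos'],o['contact_force'],o['time'])
C=bot.get_calibration('top')
for q in blobs(a[150:310,100:300],100,114,150,60,300):
  P=cv2.boxPoints(cv2.minAreaRect(q))+[100,150];print([np.round(onz(C,*p,203)[:2]).tolist() for p in P])
cv2.imwrite('pics/p3.png',np.hstack([cv2.resize(a[150:330,150:330],(400,400)),cv2.resize(b[220:400,150:330],(400,400))]))
E
```

```text
[641.04023114  12.76121366 301.42109262] [-0.10127453  0.10835136 -0.67862578] 28.1
[[575.0, 342.0], [642.0, 208.0], [541.0, 156.0], [475.0, 289.0]]
```

View pics/p3.png

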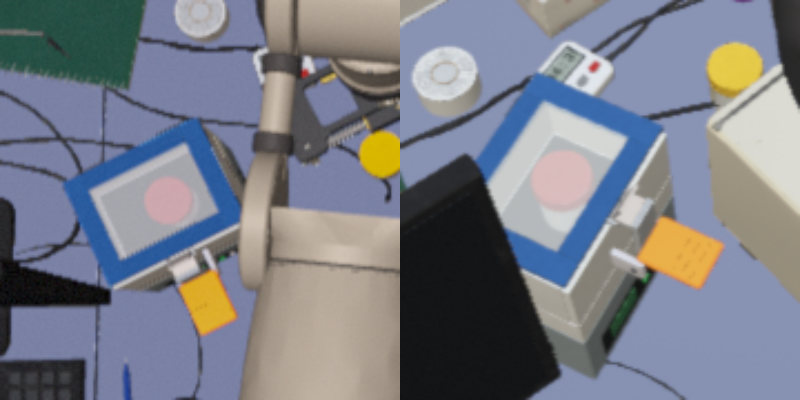

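The hatch outline is identical to the initial shut and latched one. The jar stands upright inside, seen through the window at (168,200), and the arm is clear.

```bash
python3 -c "
from plant import bot
print(bot.close_job())"
```

```text
the job is handed in; nothing more can be done
None
```

The job is handed in: the hatch popped open with the arm clear, the red-capped jar was set down upright inside the chamber, and the hatch is pushed shut and looks latched in the last pictures (no verdict was returned); the gripper brushed the monitor at about 9 N on the way, and the white and yellow jars were not touched.

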